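# Emboss a crate tag

### The arm

A 6-joint arm with a two-finger parallel gripper is mounted at the origin on the work surface. World frame = base frame: x ahead of the robot, y to its left, z up, the work surface at z = 0. Lengths are in m, angles in rad, forces in N, time in s.
With the tool pointing down it reaches from about 0.375 to 0.9 m from the base axis. Payload 3.1 kg.
Tool frame: the origin (TCP) lies on the centre line of the jaws, within the pads' length; the fingertips stand 22 mm ahead of it and the grasp point (between the pads) lies 3 mm ahead of it; z points along the fingers, x is the direction in which the jaws open and shut, and the axes are right-handed (so a half turn about z gives the same grasp; the last joint's range is limited). The gripper opens to 87 mm and grips with 3 to 60 N. Pads are 19 mm wide; open, the fingers measure 117 mm over their backs; the gripper's body (75 mm by 190 mm) begins 51 mm behind the grasp point.
Start: joints at [-1.321, 0.527, 1.433, -0, 1.181, -0.178], TCP at [0.26, -0.568, 0.245] pointing down, gripper open.
Joint ranges: [-3.08, 3.08], [-0.75, 2.2], [0.22, 2.44], [-1.43, 4.57], [0, 2.65], [-2.85, 2.85]. Speed limits (rad/s): [2.79, 2.79, 3.14, 3.14, 3.14, 3.14].

### API

Orientations are given as a unit quaternion [x, y, z, w].
In Python, from rig import robot, camera, order gives the robot as it stands.
- The arm moves only by the shell command python3 -m pendant 'ROWS' [OPENING] [FORCE]. ROWS is JSON, a list of rows, each a list of 2 entries, a list of its own where there are three numbers: the shift along the tool's x, y, z in mm, then the turn about the tool's z in degrees. A call has 1 to 8 rows; each row shifts and turns the commanded pose from where the row before left it, along the tool's axes as they then stand; what a row does not reach is not made up. A row lasts 1/8 s, in which the tool goes at most 62.5 mm and 10.7 degrees, less where a joint would pass 70% of its speed; a pose out of reach is approached as far as the arm can. A call with a gripper value outside its range is refused whole. OPENING is the finger opening in mm, from 0 to 87, set as the call begins (- or left out, the last holds). The fingers move at their own pace and stop on an object; FORCE is the grip in N (left out, the last holds). Time passes only in rows, so rows that do not move let the fingers close. It gives the time, the measured TCP pose, the force and the opening at its end, in the units of the state.
- robot.get_obs(): the state, without advancing time (a new reading comes with each control period).
- camera(name): name is "scene" or "top" or "wrist"; returns a dict with "pixels" (480x640x3 uint8, blue, green, red), "mtx" (3x3 intrinsics, pixels), "k1" (the pictures are not rectified: a ray, as slopes to the right and down, at radius r is drawn at 1 + k1 r^2 times it, then the intrinsics apply), "R" (3x3) and "t" (3): a world point X has camera coordinates R X + t. Camera axes: x right, y down, z forward; pixel columns grow to the right and rows downward; lengths in m; the calibration is good to about 2 mm. A picture is of the moment at which its call begins. There is no depth.
- order.hand_in(): hands the job in, once; it reports no verdict.
The state is a dict: "time": time; "q": joint angles; "joint_velocities": joint speeds; "joint_torque": joint torques, N m; "position": TCP position; "tool_rot": TCP orientation; "ft_force": force on the tool from outside, world axes, zero at the start; "moment": the same for the moment, N m; "grip_width": finger opening in m.
Only numpy, scipy, OpenCV 4.12 (cv2) and the standard library are available. Lean on these libraries where they do the work, as an engineer would, in place of code of your own. Each camera call takes 0.05 s, during which the arm holds its last target. There are 200 camera calls.

### The job

A white crate tag is waiting part-way into the slot of the embossing press. Push it in until it is fully home against the stop at the back of the slot, and turn the press's dial until its pointer lines up with the one long index mark (these two in either order); only then press the plunger head on top of the press all the way down to its stop, and let it spring back up. Leave the tag home and the dial on the mark, and do not disturb the other things on the table.

Things in the scene. Friction and masses are not known exactly. Their poses are not given: they have to be found in the camera images.
- press: Grey hand press, fixed to the table. Origin: centre of the underside; x front to back, y left seen from the front, z up (mm in this frame below). Base: x -100 to 100, y -100 to 130, top z 30; infeed, y -89 to -11, reaches x -175. Head: x -30 to 95, y -85 to -15, z 85 to 130, over the slot. Plunger on the head at x 0, y -50; dial at x -30, y 75.
- slot_stop (a point): Where the slot's floor meets its back stop: x 30, y -50, z 30 mm in the press's frame. The slot runs along the press's x from x -160 to here, centred on y -50, between two steel rails 55 mm apart inside and 8 mm high (z 30 to 38).
- tag: White plastic plate in the slot, 125 mm long (its x) by 50 by 5 mm thick; an upturned lip 6 mm thick, 28 mm high from the underside, spans its front (-x) end. Plain end foremost. Origin: centre of the underside. Home, its plain end touches the stop: origin at x -32.5, y -50, z 30, lip's outer face at x -95 mm in the press's frame. About 40 g.
- tag_lip (a point): Middle of the outer (front, -x) face of the tag's lip, 16 mm above the tag's underside: the place to push.
- plunger (a joint): Plunger travel in m: 0 up, 0.018 fully down at its stop. A spring pushes it up: about 5 N to start, 12.5 N at the stop.
- plunger_top (a point): Centre of the top of the plunger's black mushroom head, 48 mm across, flat for 36 mm; 174 mm above the table when up, 156 mm when fully down.
- dial (a joint): Angle of the dial in rad, growing clockwise seen from above; range 0 to 2.45. At 0 the pointer points to the press's front (-x); at 1.40 it points to the long index mark. Friction holds it where it is left.
- dial_grip (a point): On the dial's upright axis, at grip height. The black dial has a skirt of radius 26 mm (top 40 mm above the table) and on it a grip bar 44 mm long, 14 mm wide, top 70 mm above the table, 7 mm above this point. x axis along the bar, pointer end -x, marked by a white line and a nose on the skirt.
- dial_pointer (a point): Tip of the dial's pointer, 34 mm from the dial's axis.
- index_mark (a point): Middle of the long index mark: black, 14 mm long and 5 mm wide, radial, 43 mm from the dial's axis on a round aluminium plate; the other marks, 0.35 rad apart, are short and thin.
- spare_tag: Bystander: a like tag lying on the table, left of the slot's mouth. Origin: centre of its underside.
- soap: Bystander: white soap pump bottle, 64 mm across, 175 mm high, standing left of the press. Origin: centre of its underside.
- check_weight: Bystander: steel check weight, 38 mm across, 50 mm high, on the base plate behind the dial. Origin: centre of its underside.
- brush: Bystander: brush 200 mm long lying right of the press. Origin: on its underside, half-way along.
- bowl: Bystander: steel bowl 110 mm across, 45 mm high, right of the slot's mouth. Origin: centre of its underside.
- scraper: Bystander: scraper 280 mm long lying at the left of the robot. Origin: on its underside, half-way along.
There are look-alikes about, which are no part of the job. What is shaped like the tag but blue is not meant.

How it is judged:
On the way, in this order (a step that is already met when the one before it is completed fails the run):
1. the tag is home against its stop and the dial stands on the index mark (x of tag in the frame of press between -0.0355 and -0.029 m and z of tag in the frame of press between 0.027 and 0.034 m and angle between tag's own z axis and vertical below 0.06 rad and value of joint dial between 1.26 and 1.54 rad), for 0.2 s.
2. with both so, the plunger is pressed down to its stop (all of step 1 and value of joint plunger above 0.016 m), for 0.1 s.
At the end, for the whole second after the job is handed in: The tag lies flat in the slot within 3 mm of home, at rest; the dial is within 0.14 rad of the index mark (1.40); the plunger is up again (within 2 mm) after having been pressed to within 2 mm of its stop with tag and dial so (all of step 1 and value of joint plunger below 0.002 m and linear speed of tag below 0.01 m/s); the robot touches nothing.
It fails at once if the plunger is pressed more than 8 mm while the tag is not home or the dial is not on the mark (value of joint plunger above 0.008 m and not ((x of tag in the frame of press between -0.0355 and -0.029 m and z of tag in the frame of press between 0.027 and 0.034 m and angle between tag's own z axis and vertical below 0.06 rad) and value of joint dial between 1.26 and 1.54 rad)).
It fails at once if any of the bystanders listed is moved more than 30 mm (distance of any of spare_tag, soap, check_weight, brush, bowl, scraper from where it was at the start of the episode above 0.03 m).
It also fails if it takes over 53 s, if anything falls off the work surface, if the arm or the gripper's body presses on something with over 40 N, if the wrist force passes 120 N, or if a joint passes its speed limit or range.

## Working session

There is one attempt and no reset: what is moved stays moved. The work goes in short steps, Python scripts to look and compute and a shell command to move; the robot and the scene stay as the last step left them, time stands still between calls to the robot, and variables do not carry over. Pictures are saved under pics/ and viewed, about 8 in all and at most 12, crops included, and the job is handed in when it is done.

```bash
mkdir -p pics; ls; python3 - <<'E'
from rig import robot,camera,order
import cv2,pickle,numpy as np
o=robot.get_obs();print(o)
d={n:camera(n) for n in("scene","top")}
pickle.dump(d,open('cams.pkl','wb'))
for n in d:
  cv2.imwrite(f'pics/{n}0.png',d[n]['pixels']);print(n,d[n]['mtx'],d[n]['k1'],d[n]['R'],d[n]['t'])
E
```

```text
pics
{'time': 0.0, 'q': array([-1.32050324e+00,  5.28464472e-01,  1.43386988e+00, -3.55343350e-05,
        1.18138451e+00, -1.78491511e-01]), 'joint_velocities': array([ 1.06626131e-03,  2.28076267e-04,  1.09404348e-03, -8.24449708e-04,
       -4.20757893e-05,  3.25458261e-05]), 'joint_torque': array([-1.00592245e-04, -4.40035272e+01, -1.76595658e+01,  6.33235043e-02,
        5.81945095e-02, -1.64368016e-04]), 'position': array([ 0.25970848, -0.56775175,  0.24358293]), 'tool_rot': array([ 8.41360932e-01, -5.40472618e-01, -7.89417939e-04, -7.12234042e-04]), 'ft_force': array([0.15326394, 0.41289934, 0.10898821]), 'moment': array([-0.01281228,  0.0114951 , -0.04880245]), 'grip_width': 0.08733316639158693}
scene [[487.23451388   0.         318.57537517]
 [  0.         487.23451388 243.96687949]
 [  0.           0.           1.        ]] 0.022551824047458723 [[-0.82350305  0.56715967 -0.0131387 ]
 [ 0.38845253  0.54684306 -0.74166522]
 [-0.4134578  -0.61586733 -0.67064154]] [ 0.40178657 -0.11756857  1.31011201]
top [[616.62421039   0.         314.98136262]
 [  0.         616.62421039 228.95128202]
 [  0.           0.           1.        ]] -0.2189607247973422 [[ 0.02397406 -0.99951548  0.01985087]
 [-0.99389497 -0.0259689  -0.10723062]
 [ 0.10769417 -0.01715893 -0.99403598]] [0.00882327 0.53184205 1.58331215]
```

View pics/top0.png

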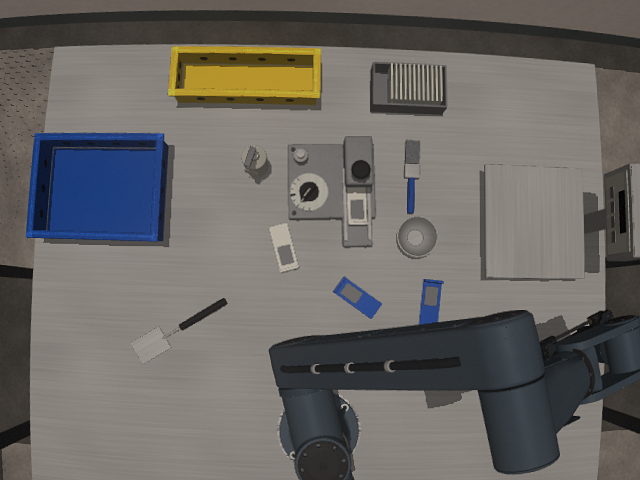

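View pics/scene0.png

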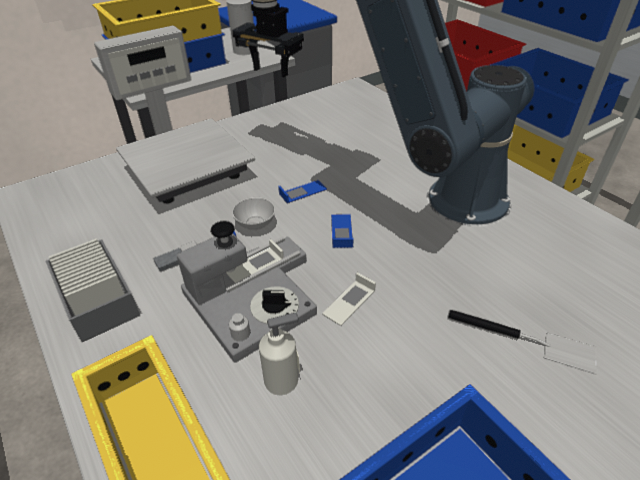

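Candidates for the tag in the top view are the white tag in the slot at (357,208), the white spare on the table at (284,247), and blue look-alikes at (357,297) and (430,300). I choose (357,208). The dial is at (308,191), the plunger at (360,170) and the check weight at (300,155). Next is one close crop, with measurements.

```bash
cat > h.py <<'E'
import numpy as np,cv2,pickle
def ray(c,u,v):
    p=np.array([[[u,v]]],float); K=c['mtx']
    n=np.array([(u-K[0,2])/K[0,0],(v-K[1,2])/K[1,1]]); m=n.copy()
    for _ in range(30): m=n/(1+c['k1']*(m@m))
    R=np.array(c['R']); return -R.T@c['t'], R.T@np.array([*m,1])
def onz(c,u,v,z):
    o,d=ray(c,u,v); return (o+d*(z-o[2])/d[2])
def proj(c,X):
    x=np.array(c['R'])@X+c['t']; s=x[:2]/x[2]; s=s*(1+c['k1']*(s@s)); return c['mtx'][:2,:2]@s+c['mtx'][:2,2]
E
python3 - <<'E'
from h import *
d=pickle.load(open('cams.pkl','rb'));c=d['top'];I=c['pixels']
a=cv2.resize(I[128:256,280:385],None,fx=4.6,fy=4.6,interpolation=cv2.INTER_CUBIC)
cv2.imwrite('pics/crop1.png',a)
g=cv2.cvtColor(I,cv2.COLOR_BGR2GRAY)
# plunger top: dark blob
m=np.zeros_like(g);m[150:185,345:375]=(g[150:185,345:375]<45)
n,l,s,ce=cv2.connectedComponentsWithStats(m);k=1+s[1:,4].argmax();print('plunger',s[k],ce[k],onz(c,*ce[k],.174),onz(c,*ce[k],.168))
# white plate of dial & tag
m=np.zeros_like(g);m[165:250,283:375]=(g[165:250,283:375]>185)
n,l,s,ce=cv2.connectedComponentsWithStats(m)
for k in range(1,n):
  if s[k,4]>20: print('white',s[k],ce[k],onz(c,*ce[k],.035))
# press outline
for nm,u,v,z in[('base BL',289,145,.03),('FL',289,219,.03),('infeed FL',344,247,.03),('infeed FR',371,246,.03)]: print(nm,onz(c,u,v,z))
E
```

```text
plunger [352 160  18  19 274] [360.4379562 169.3649635] [ 0.66314147 -0.08155786  0.174     ] [ 0.66439883 -0.08209889  0.168     ]
base BL [0.75405347 0.09666138 0.03      ]
FL [0.55568454 0.0907271  0.03      ]
infeed FL [ 0.48594842 -0.05462349  0.03      ]
infeed FR [ 0.49031304 -0.12530023  0.03      ]
```

View pics/crop1.png

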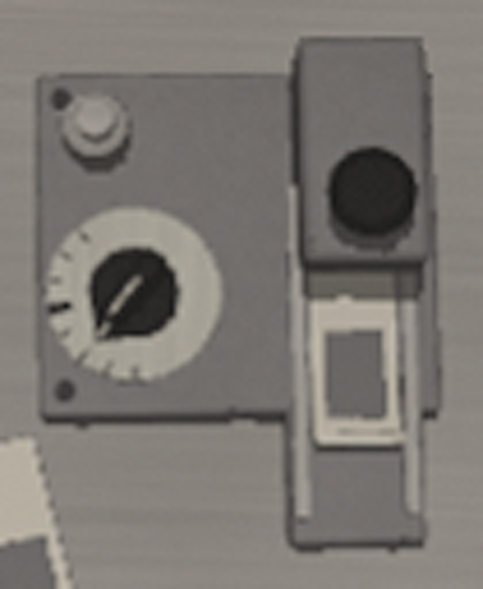

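```bash
python3 - <<'E'
from h import *
d=pickle.load(open('cams.pkl','rb'));c=d['top'];s=d['scene']
q=lambda u,v:(280+(u-2)/4.6,128+(v-2)/4.6)
P=[((0,-50),onz(c,360.44,169.36,.174)),((-30,75),onz(c,*q(134.5,294),.031)),((100,130),onz(c,*q(38,77),.03)),((-100,130),onz(c,*q(42,412),.03)),((-175,-11),onz(c,*q(289,541),.03)),((-175,-89),onz(c,*q(424,541),.03))]
A=np.array([p[0] for p in P])/1e3;B=np.array([p[1][:2] for p in P])
a=A-A.mean(0);b=B-B.mean(0);yaw=np.arctan2((a[:,0]*b[:,1]-a[:,1]*b[:,0]).sum(),(a*b).sum())
R=np.array([[np.cos(yaw),-np.sin(yaw)],[np.sin(yaw),np.cos(yaw)]]);t=B.mean(0)-R@A.mean(0)
print('yaw',yaw,'t',t);print((A@R.T+t-B)*1000)
W=lambda x,y:R@np.array([x,y])/1e3+t
for n,x,y in[('dial',-30,75),('plunger',0,-50),('lip home',-95,-50),('mouth',-160,-50)]:print(n,W(x,y))
lip=onz(c,*q(358,437),.058)[:2];print('lip top press frame',(R.T@(lip-t))*1e3,lip)
pt=onz(c,*q(97,337),.04)[:2];im=onz(c,*q(58,307),.031)[:2]
for v in(pt,im):
  e=R.T@(v-t)*1e3-[-30,75];print(e,np.hypot(*e),np.arctan2(e[1],-e[0]))
# cross-check in scene
for n,X in[('plunger',(*W(0,-50),.174)),('dial',(*W(-30,75),.07))]:print(n,proj(s,np.array(X)))
E
```

```text
yaw 0.0371670833341515 t [ 0.66319829 -0.03292462]
[[ 1.90236906 -1.32743662]
 [ 0.62007859  0.11322578]
 [ 2.42265419  0.85797224]
 [-2.15320092  1.60462399]
 [-1.8914428  -0.09223791]
 [-0.90045812 -1.15614747]]
dial [0.63043212 0.04090883]
plunger [ 0.66505622 -0.08289009]
lip home [ 0.57012183 -0.08642015]
mouth [ 0.50516672 -0.08883545]
lip top press frame [-117.44884754  -48.88781603] [ 0.54764716 -0.0861429 ]
[-26.65144755  21.57502186] 34.28966644117524 0.6805221428589419
[-7.69353449 43.68074264] 44.35310305310771 1.3964534434902227
plunger [220.38889018 227.06310917]
dial [271.14599868 292.7351564 ]
```

```bash
python3 - <<'E'
from h import *
d=pickle.load(open('cams.pkl','rb'));c=d['top'];s=d['scene']
print('soap base',onz(s,281,378,0)[:2],'pump scene z.17',onz(s,284,322,.17)[:2],'pump top',onz(c,254,157,.17)[:2],'body c',onz(c,254,163,.06)[:2])
print('weight',onz(c,300.7,154.5,.08)[:2])
E
```

```text
soap base [0.69616149 0.17856827] pump scene z.17 [0.68540275 0.19132163] pump top [0.68744731 0.17642135] body c [0.69629539 0.18532617]
weight [0.71737198 0.06435549]
```

```bash
python3 -m pendant '[[[-28.5,-42.2,0],0],[[-28.5,-42.2,0],0],[[-28.5,-42.2,0],0],[[-28.5,-42.2,0],0],[[-28.5,-42.2,0],0],[[-28.5,-42.2,0],0],[[-28.5,-42.2,0],0]]' 45 30 && python3 -m pendant '[[[-28.5,-42.2,0],0],[[-28.5,-42.2,0],0],[[-28.5,-42.2,0],0],[[-28.5,-42.2,0],0],[[-28.5,-42.2,0],0],[[-28.5,-42.2,0],0],[[-28.5,-42.2,0],0]]' && python3 -m pendant '[[[0,0,0],-10],[[0,0,0],-10],[[0,0,0],-10],[[0,0,0],-10],[[0,0,0],-10],[[0,0,0],-10],[[0,0,0],-10]]' && python3 -m pendant '[[[0,0,0],-10],[[0,0,0],-10],[[0,0,0],-10],[[0,0,0],-10],[[0,0,0],-8.5],[[0,0,0],0]]'
python3 - <<'E'
from h import *
from rig import camera,robot
o=robot.get_obs();q=o['tool_rot'];print('toolx angle',2*np.arctan2(q[1],q[0]),o['position'],o['q'])
w=camera('wrist');s=camera('scene');pickle.dump({'wrist':w,'scene':s,'o':o},open('hov.pkl','wb'))
a=cv2.resize(s['pixels'][200:400,200:350],None,fx=2.4,fy=2.4)
b=w['pixels'];b=cv2.resize(b,(440,330));a=a[:480,:360];b=np.vstack([b,np.zeros((150,440,3),np.uint8)])
cv2.imwrite('pics/hov.png',np.hstack([a,b]))
E
```

```text
time: 0.98
position: [0.4461, -0.2625, 0.2443]
tool_rot: [0.841, -0.541, -0.0, -0.0]
ft_force: [0.5, -0.2, 0.2]
grip_width: 0.0454
time: 1.85
position: [0.6317, 0.0417, 0.2441]
tool_rot: [0.841, -0.54, -0.0, 0.0]
ft_force: [0.9, -0.1, -0.3]
grip_width: 0.0449
time: 2.72
position: [0.6309, 0.0402, 0.2439]
tool_rot: [0.999, 0.043, -0.001, -0.0]
ft_force: [0.1, 0.8, 0.4]
grip_width: 0.0449
time: 3.48
position: [0.631, 0.0402, 0.244]
tool_rot: [0.895, 0.446, -0.0, -0.0]
ft_force: [-0.2, -0.4, -0.1]
grip_width: 0.0448
toolx angle 0.9244778968972215 [0.6309594  0.04016308 0.24404236] [-1.12910903e-01  5.38401976e-01  1.41320599e+00 -6.63765412e-06
  1.19111741e+00 -1.03738634e+00]
```

View pics/hov.png

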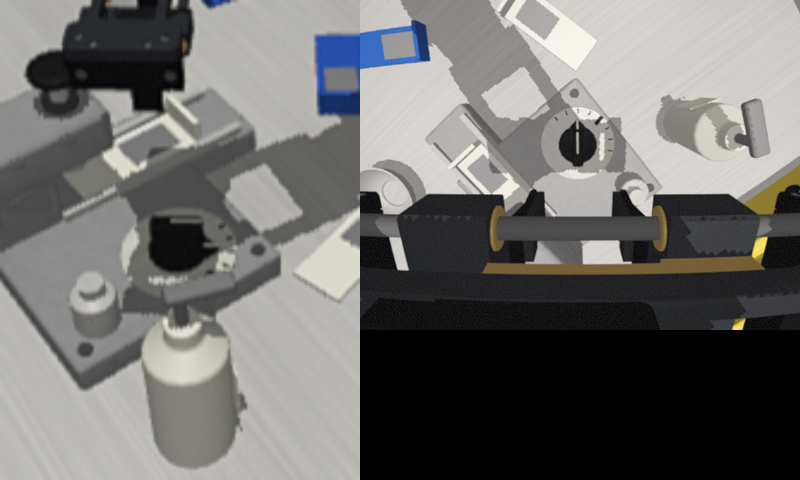

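The wrist view shows the dial plate centred at wrist pixel ≈(316,207) with the bar vertical, so it is aligned with the jaws. The soap pump is clear of the plunger. I check the dial centre numerically.

```bash
python3 - <<'E'
from h import *
d=pickle.load(open('hov.pkl','rb'));w=d['wrist']
print(onz(w,316,207,.031),proj(w,np.array([.6304,.0409,.031])))
g=cv2.cvtColor(w['pixels'],cv2.COLOR_BGR2GRAY);m=np.zeros_like(g);m[165:245,270:360]=g[165:245,270:360]<40
n,l,s,ce=cv2.connectedComponentsWithStats(m);k=1+s[1:,4].argmax();print(s[k],ce[k],onz(w,*ce[k],.045))
e=d['scene'];print('soap pump ends scene', onz(e,200+165/2.4,200+295/2.4,.168)[:2],onz(e,200+232/2.4,200+282/2.4,.168)[:2])
E
```

```text
[0.62510159 0.04251306 0.031     ] [318.02168814 212.43409947]
[ 290  178   53   64 2075] [316.25349398 210.69445783] [0.62588282 0.04226906 0.045     ]
soap pump ends scene [0.70602598 0.17712199] [0.66264739 0.19391171]
```

```bash
python3 -m pendant '[[[0,-3,40],0],[[0,0,45],0],[[0,0,45],0],[[0,0,30],0],[[0,0,16],0],[[0,0,0],0]]' && python3 -m pendant '[[[0,0,0],0],[[0,0,0],0],[[0,0,0],0],[[0,0,0],0]]' 0 20
python3 - <<'E'
from rig import camera
import cv2
cv2.imwrite('pics/w2.png',camera('wrist')['pixels'])
E
```

```text
time: 4.32
position: [0.6284, 0.042, 0.0677]
tool_rot: [0.895, 0.446, -0.001, -0.001]
ft_force: [-0.1, 0.6, 0.3]
grip_width: 0.0448
time: 4.82
position: [0.6285, 0.0409, 0.0693]
tool_rot: [0.894, 0.447, -0.001, 0.001]
ft_force: [-0.8, -1.2, 4.8]
grip_width: 0.0137
```

```bash
python3 -m pendant '[[[0,0,0],7],[[0,0,0],7],[[0,0,0],7],[[0,0,0],7],[[0,0,0],7],[[0,0,0],6],[[0,0,0],0],[[0,0,0],0]]' && python3 -m pendant '[[[0,0,0],0],[[0,0,0],0],[[0,0,0],0],[[0,0,-30],0],[[0,0,-45],0],[[0,0,-45],0],[[0,0,-30],0],[[0,0,0],0]]' 45
python3 - <<'E'
from h import *
from rig import camera,robot
o=robot.get_obs();q=o['tool_rot'];print('toolx angle',2*np.arctan2(q[1],q[0]),o['position'])
w=camera('wrist');pickle.dump({'wrist':w},open('w3.pkl','wb'));cv2.imwrite('pics/w3.png',w['pixels'])
E
```

```text
time: 5.88
position: [0.6274, 0.0403, 0.0693]
tool_rot: [0.994, 0.105, -0.002, 0.001]
ft_force: [-4.2, -5.7, 6.6]
grip_width: 0.0141
time: 6.88
position: [0.6308, 0.0421, 0.2215]
tool_rot: [0.994, 0.105, 0.003, 0.001]
ft_force: [-1.0, -0.0, -0.3]
grip_width: 0.0448
toolx angle 0.21099754350542718 [0.63079677 0.04208669 0.22145604]
```

View pics/w3.png

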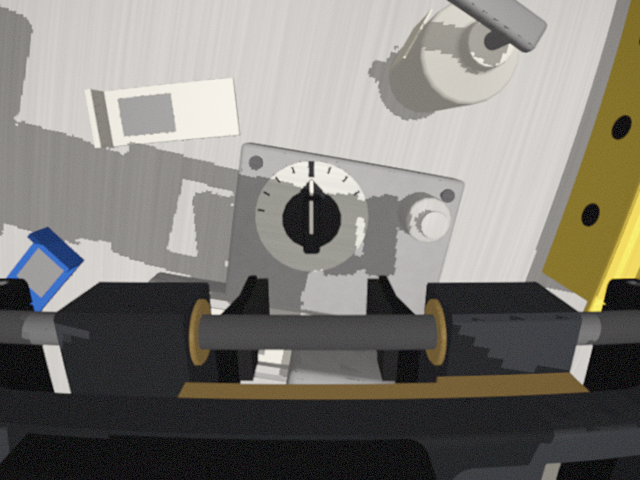

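The pointer (312,182) is in line with the long mark (311,168). Next I turn the tool to the push orientation, move ahead of the tag's lip and close the fingers.

```bash
python3 -m pendant '[[[0,0,0],-10],[[0,0,0],-10],[[0,0,0],-10],[[0,0,0],-10],[[0,0,0],-10],[[0,0,0],-10],[[0,0,0],-10],[[0,0,0],-10]]' 0 20 && python3 -m pendant '[[[-31.5,-30,0],0],[[-31.5,-30,0],0],[[-31.5,-30,0],0],[[-31.5,-30,0],0],[[0,0,0],0],[[0,0,0],0]]'
python3 - <<'E'
from h import *
from rig import camera,robot
o=robot.get_obs();q=o['tool_rot'];print('toolx angle',2*np.arctan2(q[1],q[0]),o['position'],o['q'])
w=camera('wrist');R=w['R'];print('cam',-R.T@w['t'])
t=camera('top')['pixels'];s=camera('scene')['pixels']
a=cv2.resize(t[128:256,280:385],None,fx=3.2,fy=3.2,interpolation=cv2.INTER_CUBIC);b=cv2.resize(s[180:320,170:320],None,fx=2.9,fy=2.9,interpolation=cv2.INTER_CUBIC)
h=min(len(a),len(b));cv2.imwrite('pics/pre.png',np.hstack([a[:h],b[:h]]))
E
```

```text
time: 7.92
position: [0.6276, 0.0422, 0.2159]
tool_rot: [0.692, 0.722, -0.001, -0.002]
ft_force: [0.7, -0.3, -1.3]
grip_width: 0.0007
time: 8.68
position: [0.5135, -0.088, 0.2175]
tool_rot: [0.694, 0.72, -0.0, -0.001]
ft_force: [1.1, -0.7, -0.2]
grip_width: 0.0006
toolx angle 1.6062631761059556 [ 0.51348263 -0.08797173  0.217512  ] [-3.84716671e-01  4.25593686e-01  1.72020725e+00  7.00602376e-04
  9.97401427e-01 -1.99136039e+00]
cam [ 0.44088599 -0.09141616  0.35783559]
```

View pics/pre.png

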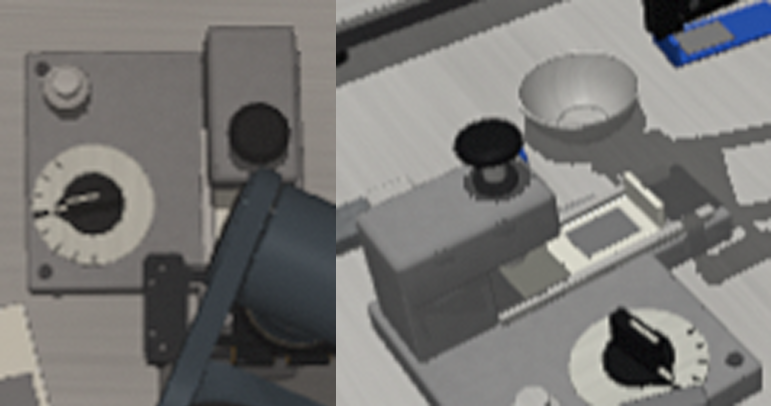

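```bash
python3 -m pendant '[[[0,0,40],0],[[0,0,45],0],[[0,0,45],0],[[0,0,22],0],[[0,0,0],0]]' && python3 -m pendant '[[[0,8,0],0],[[0,8,0],0],[[0,5,0],0],[[0,5,0],0],[[0,4,0],0],[[0,4,0],0],[[0,4,0],0],[[0,0,0],0]]' && python3 -m pendant '[[[0,2,0],0],[[0,2,0],0],[[0,0,0],0]]'
```

```text
time: 9.45
position: [0.5129, -0.0871, 0.0647]
tool_rot: [0.694, 0.72, -0.001, -0.002]
ft_force: [0.2, 0.1, 0.5]
grip_width: 0.0005
time: 10.45
position: [0.5521, -0.0871, 0.0666]
tool_rot: [0.694, 0.72, 0.0, 0.0]
ft_force: [0.2, 0.0, -0.4]
grip_width: 0.0008
time: 10.82
position: [0.5558, -0.0869, 0.0666]
tool_rot: [0.694, 0.72, 0.0, 0.0]
ft_force: [-0.7, 0.7, 0.6]
grip_width: 0.0006
```

```bash
for i in 1 2 3; do python3 -m pendant '[[[0,1,0],0],[[0,1,0],0],[[0,0,0],0]]' | grep -E "pos|force"; done
```

```text
position: [0.5562, -0.0866, 0.0665]
ft_force: [-4.2, -2.0, 3.3]
position: [0.5563, -0.0865, 0.0664]
ft_force: [-7.7, -2.7, 6.2]
position: [0.5564, -0.0864, 0.0663]
ft_force: [-10.9, -4.8, 8.9]
```

```bash
python3 - <<'E'
from h import *
from rig import camera
w=camera('wrist')['pixels'];s=camera('scene')['pixels']
b=cv2.resize(s[190:290,200:320],None,fx=4,fy=4,interpolation=cv2.INTER_CUBIC);cv2.imwrite('pics/push.png',b)
E
```

```text
(no output)
```

View pics/push.png

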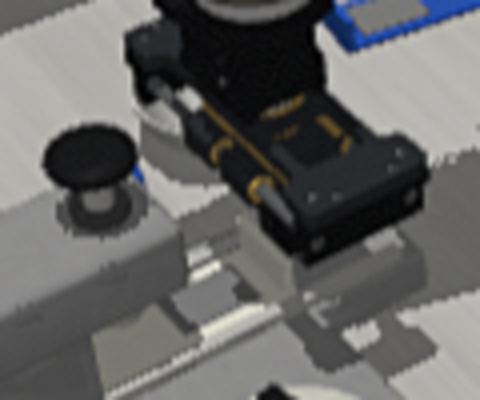

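```bash
python3 -m pendant '[[[0,-10,0],0],[[0,-20,0],0],[[0,0,-40],0],[[0,0,-50],0],[[0,0,-50],0],[[0,0,-30],0],[[-50,0,0],0],[[-50,0,0],0]]' && python3 -m pendant '[[[-50,0,0],0],[[-50,0,0],0],[[0,0,0],0],[[0,0,0],0]]'
python3 - <<'E'
from h import *
from rig import camera
t=camera('top');s=camera('scene');pickle.dump({'top':t,'scene':s},open('post.pkl','wb'))
a=cv2.resize(t['pixels'][128:256,280:385],None,fx=3.8,fy=4.6,interpolation=cv2.INTER_CUBIC)[:, :];b=cv2.resize(s['pixels'][190:290,200:290],None,fx=4.4,fy=4.4,interpolation=cv2.INTER_CUBIC)
a=cv2.resize(t['pixels'][128:256,280:385],None,fx=3.4375,fy=3.4375,interpolation=cv2.INTER_CUBIC)
cv2.imwrite('pics/post.png',np.hstack([a[:440],b[:440]]))
E
```

```text
time: 13.05
position: [0.5367, -0.1883, 0.2378]
tool_rot: [0.694, 0.72, 0.001, 0.002]
ft_force: [0.8, 0.4, 0.4]
grip_width: 0.0005
time: 13.55
position: [0.5388, -0.2871, 0.2362]
tool_rot: [0.694, 0.72, 0.001, -0.0]
ft_force: [-0.7, 1.0, -0.9]
grip_width: 0.0001
```

View pics/post.png

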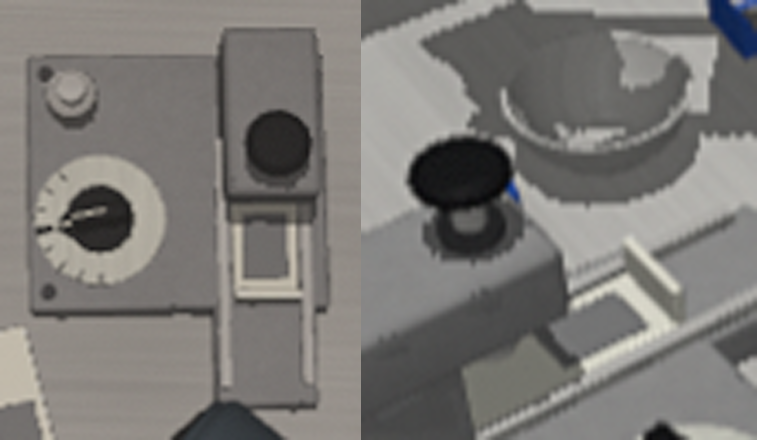

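The pointer is still on the mark, and the lip has moved about 24 mm in, square. I refine its position numerically.

```bash
python3 - <<'E'
from h import *
d=pickle.load(open('post.pkl','rb'));c=d['top'];s=d['scene'];g=cv2.cvtColor(c['pixels'],cv2.COLOR_BGR2GRAY)
print(g[200:222,354:362].mean(1).round());print(g[238:252,350:362].mean(1).round())
e=lambda v:onz(c,357.5,v,.03)[:2]
print(e(214),e(215),e(244.5),onz(c,357.5,212.5,.058)[:2])
# scene: bright mask of tag, lip top corners
for u,v in[(624,240),(682,290)]:print(onz(s,200+(u-361)/4.4,190+v/4.4,.058)[:2])
E
```

```text
[108. 108. 108. 108. 109. 109. 109. 108. 105. 155. 186. 171. 172. 192.
 147.  64.  91. 114. 119. 118. 119. 120.]
[119. 119. 119. 119. 119. 120. 119.  98.  67. 100. 115. 104.  94.  85.]
[ 0.57367364 -0.08848568] [ 0.57102643 -0.08852766] [ 0.4933703  -0.08981724] [ 0.57380212 -0.08600513]
[ 0.57238291 -0.11054272]
[ 0.56707329 -0.0610217 ]
```

Lip face to infeed front measures about 81 mm against 80 mm at home, so the tag is home. Next I move over the plunger and press.

```bash
python3 -m pendant '[[[40,26.5,0],0],[[40,26.5,0],0],[[40,26.5,0],0],[[40,26.5,0],0],[[40,26.5,0],0],[[0,0,0],0],[[0,0,0],0]]' && python3 -m pendant '[[[0,0,15],0],[[0,0,15],0],[[0,0,5],0],[[0,0,5],0],[[0,0,5],0],[[0,0,0],0]]'
```

```text
time: 14.52
position: [0.6634, -0.0819, 0.2365]
tool_rot: [0.693, 0.72, -0.0, -0.0]
ft_force: [0.3, 0.1, 0.1]
grip_width: 0.0005
time: 15.28
position: [0.6636, -0.0834, 0.1923]
tool_rot: [0.694, 0.72, -0.001, 0.0]
ft_force: [-2.7, -0.6, 5.6]
grip_width: 0.0004
```

```bash
python3 -m pendant '[[[0,0,5],0],[[0,0,5],0],[[0,0,4],0],[[0,0,4],0],[[0,0,0],0]]'; for i in 1 2 3; do python3 -m pendant '[[[0,0,2],0],[[0,0,2],0],[[0,0,0],0]]' | grep -E "pos|force"; done
```

```text
time: 15.9
position: [0.6638, -0.0834, 0.1784]
tool_rot: [0.694, 0.72, -0.0, 0.001]
ft_force: [-7.8, 0.4, 19.2]
grip_width: 0.0007
position: [0.6639, -0.0834, 0.1782]
ft_force: [-12.7, 0.4, 35.7]
position: [0.664, -0.0834, 0.178]
ft_force: [-18.1, 2.4, 50.1]
position: [0.6641, -0.0834, 0.1779]
ft_force: [-24.1, 4.0, 65.5]
```

The plunger is at its stop: the tip is at 0.156 m and the force rises steeply. I retreat and check.

```bash
python3 -m pendant '[[[0,0,-15],0],[[0,0,-20],0],[[0,0,-30],0],[[0,0,-20],0],[[-40,-26,0],0],[[-40,-26,0],0],[[-40,-26,0],0],[[-40,-26,0],0]]' && python3 -m pendant '[[[-40,-26,0],0],[[-20,-20,0],0],[[0,0,0],0],[[0,0,0],0]]'
python3 - <<'E'
from h import *
from rig import camera
t=camera('top');s=camera('scene');g=cv2.cvtColor(t['pixels'],cv2.COLOR_BGR2GRAY);print(g[208:222,354:362].mean(1).round())
m=np.zeros_like(g);m[150:185,345:375]=(g[150:185,345:375]<45)
n,l,st,ce=cv2.connectedComponentsWithStats(m);k=1+st[1:,4].argmax();print('plunger',st[k],ce[k])
a=cv2.resize(t['pixels'][128:256,280:385],None,fx=3.4375,fy=3.4375,interpolation=cv2.INTER_CUBIC);b=cv2.resize(s['pixels'][190:290,200:290],None,fx=4.4,fy=4.4,interpolation=cv2.INTER_CUBIC)
cv2.imwrite('pics/end.png',np.hstack([a[:440],b[:440]]))
E
```

```text
time: 18.02
position: [0.5654, -0.2478, 0.2468]
tool_rot: [0.694, 0.72, 0.0, 0.001]
ft_force: [0.8, -0.7, -0.0]
grip_width: 0.0003
time: 18.52
position: [0.5225, -0.3078, 0.2466]
tool_rot: [0.694, 0.72, 0.0, 0.0]
ft_force: [0.4, 0.7, 0.6]
grip_width: 0.0005
[106. 156. 188. 172. 172. 192. 148.  66.  92. 115. 119. 118. 120. 120.]
plunger [352 160  18  19 269] [360.55762082 169.33457249]
```

View pics/end.png

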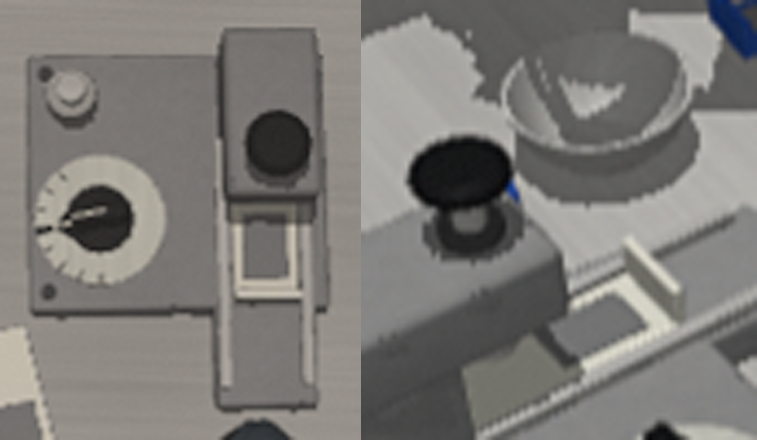

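The tag hasn't moved, the dial pointer (67,221) is on the long mark (45,229), and the plunger head is back up at its starting pixel.

```bash
python3 -c "
from rig import order
print(order.hand_in())"
```

```text
the job is handed in; nothing more can be done
None
```

The job is done and handed in at about 18.5 s on the robot's clock; the hand-in gave no verdict.

- **Dial:** I gripped the bar and turned the dial 41° clockwise. The pointer lined up with the long mark in a wrist view right after the turn, and was still on it in the final top view.
- **Tag:** I pushed the lip with closed fingers until it stopped firmly at about 11 N. The lip face measured about 81 mm from the infeed front, against 80 mm at home. It had not moved after the press.
- **Plunger:** I pressed it until the fingertips stopped at z = 0.156 m. The force climbed steeply there, to about 66 N upward, more than needed but under the 120 N wrist limit. In the last picture the head is back at its starting pixel.
- **Last checks:** The arm was clear with the wrist force near zero. The check weight, the bowl and the visible corner of the spare tag looked unmoved in the press crops. I did not re-check the soap, brush or scraper after the press.
- **Disagreement:** The wrist and top cameras differed by about 5 mm on the dial's position. I used a point between them and relied on contact when pushing and pressing.

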